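# Lock the board and hold a spring clip open over its edge

### The arm

A 6-joint arm with a two-finger parallel gripper is mounted at the origin on a cart in front of the work surface, level with it; the furniture and walls round the work are solid. World frame = base frame: x ahead of the robot, y to its left, z up, the work surface at z = 0. Lengths are in m, angles in rad, forces in N, time in s.
With the tool pointing down it reaches from about 0.35 to 0.975 m from the base axis. Payload 4.9 kg.
Tool frame: the origin (TCP) lies on the front face of the gripper's body, between the roots of the fingers; the fingertips stand ctrl.finger_overhang ahead of it and the grasp point (between the pads) lies 54 mm ahead of it (ctrl.finger_overhang is the distance from the TCP to the fingertips, in m); z points along the fingers, y is the line along which they close (so a half turn about z gives the same grasp; the last joint's range is limited). The gripper opens to 85 mm and grips with 20 to 120 N. Pads are 22 mm wide; open, the fingers measure 114 mm over their backs; the gripper's body (76 mm by 85 mm) begins 54 mm behind the grasp point. The pads swing forward as they close: fully open they stand 13 mm farther back than shut.
Start: joints at [-1.425, 0.053, 1.613, -0, 1.476, -0.119], TCP at [0.164, -0.603, 0.304] pointing down, gripper open.
Joint ranges: [-3.01, 3.01], [-1.01, 2.22], [0.06, 2.58], [-1.02, 4.17], [0.09, 2.62], [-3.14, 3.14]. Speed limits (rad/s): [2.57, 2.57, 3.14, 3.14, 3.14, 3.14].

### API

Orientations are given as a rotation vector (axis times angle).
In Python, from station import ctrl, vision gives the robot as it stands. The module is installed in compiled form; this text tells all that it offers.
- The arm moves only by the tool drive_tool, never from a script. Its argument "rows" is a list of rows, each a list of 2 entries, a list of its own where there are three numbers: the shift along the tool's x, y, z in m, then the turn about the tool's z in rad. A call has 1 to 10 rows; each row shifts and turns the commanded pose from where the row before left it, along the tool's axes as they then stand; what a row does not reach is not made up. A row lasts 1/10 s, in which the tool goes at most 50 mm and 8.59 degrees, less where a joint would pass 70% of its speed; a pose out of reach is approached as far as the arm can. A call with a gripper value outside its range is refused whole. "jaw" is the closure, from 0 (fully open) to 1 (shut), set as the call begins (left out, the last holds). The fingers move at their own pace and stop on an object; "grip_force" is the grip in N (left out, the last holds). Time passes only in rows, so rows that do not move let the fingers close. It gives the time, the measured TCP pose, the force, the opening and the grip force at its end, in the units of the state.
- ctrl.get_obs(): the state, without advancing time (a new reading comes with each control period).
- vision.get_image(name): name is "scene" or "top" or "wrist"; returns a dict with "image" (384x512x3 uint8, blue, green, red), "vertical_fov" (degrees; the focal length in pixels is half the picture's height over the tangent of half this angle, whatever the lens; pixels are square), "cx", "cy" (the principal point, pixels), "R" (3x3) and "t" (3): a world point X has camera coordinates R X + t. Camera axes: x right, y down, z forward; pixel columns grow to the right and rows downward; lengths in m; the calibration is good to about 2 mm. A picture is of the moment at which its call begins. There is no depth.
- ctrl.finish_job(): hands the job in; it is judged then, once.
The state is a dict: "t": time; "q": joint angles; "dq": joint speeds; "effort": joint torques, N m; "tool_pos": TCP position; "tool_rot": TCP orientation; "contact_force": force on the tool from outside, world axes, zero at the start; "wrist_torque": the same for the moment, N m; "opening": finger opening in m; "grip_force": force on a finger pad.
Only numpy, scipy, OpenCV 4.12 (cv2) and the standard library are available. Lean on these libraries where they do the work, as an engineer would, in place of code of your own. Each camera call takes 0.05 s, during which the arm holds its last target. There are 200 camera calls.

### The job

The stiff board stands loose in the stand: flip the stand's cam lever outward and all the way down so that the end stop locks the board. Then squeeze the handles of the big spring clip that is parked on its upright fin, lift it off, and hold it gaping astride the middle of the board's top edge, one jaw on each side with the edge about a centimetre or more inside the jaws and the clip clear of the board, not touching it. Finish while still holding the clip squeezed open there, the board locked and upright, and leave everything else on the desk where it is.

Things in the scene. Friction and masses are not known exactly. Their poses are not given: they have to be found in the camera images.
- stand: Fixed board stand, grey foot 70x194x12 mm. Origin on the desk below the slot's middle; x across the slot, y along it toward stop and lever, z up. Slot 6.5 mm wide, floor 12 mm and walls 34 mm high, closed by a 54 mm high post at y=-60 mm. The rubber-tipped stop (tip at y=65 mm at lever joint 0) advances 7.4 mm per rad of the lever. Lever cheeks, 38 mm across, 56 mm high, at y=92 to 118 mm.
- cam_lever (a joint): Angle of the cam lever (rad): 0 = nearly upright, leaning 0.2 rad from vertical toward the stand's +y; grows as it is pushed outward (stand +y) and down; 1.36 = all the way down, horizontal. The board is locked from about 1.15 on. Stiff hinge (0.1 N m): it stays where it is left. Pushing takes 2 to 4 N at the tip.
- lever_pivot (a point): Hinge of the cam lever, 45 mm above the desk; the hinge axis is the stand's x axis. Its axes are the stand's.
- lever_tip (a point): Point on the lever's centre line 70 mm from the pivot, 3 mm below its free end. The lever is a steel bar 20 mm wide (along stand x) and 8 mm thick; its last 34 mm have a black grip 23 mm wide and 11 mm thick.
- stop_pad (a joint): Compression of the stop's spring-loaded rubber tip (m): 0 = not pressing, grows to about 0.005 as it presses on the end of the board (1500 N/m). Above 0.0015 the board is clamped endwise.
- board: Loose stiff brown mounting board, 5 mm thick (its x), 120 mm long (y), 100 mm high (z), 60 g, standing on edge in the stand's slot. Origin: middle of its lower edge.
- board_top (a point): Middle of the board's top edge, about 112 mm above the desk. Axes as the board: x across its thickness, y along the edge, z up.
- clip_holder: Fixed holder on which the clip is parked: foot 80x80x12 mm with an upright fin, 4 mm thick (its x) and 60 mm long (its y), top 52 mm above the desk. Origin on the desk under the fin.
- clip: Big steel spring clip on the fin, handles up, jaws down; 36 mm wide (its y), 60 g. Origin: centre, on the coil (radius 7 mm); z toward the handles, x across the jaws. At rest the handles form a V, 48 mm over the outer faces at the ends, 28 mm above the origin. Squeezed to their stop (about 7 N) they are parallel, 26 mm over all, 6 to 34 mm above it. Closed jaws reach 35 mm below it.
- clip_leaf_a (a joint): Opening of one half of the clip (rad), the other half opens equally: 0 = noses 4 mm apart as on the fin, 0.36 = fully squeezed, noses about 26 mm apart and 32 mm below the clip's origin. It closes by its spring when the handles are let go.
- nose_a (a point): Lowest point of the clip's jaw on the clip's +x side.
- nose_b (a point): Lowest point of the clip's jaw on the clip's -x side.
- tape_roll: Bystander, to be left alone: roll of tan tape lying flat, 104x102x25 mm; origin under its centre.
- small_box: Bystander, to be left alone: white paper-clip carton, 53x75x21 mm; origin under its centre.
- rubber: Bystander, to be left alone: eraser lying flat, 23x52x13 mm; origin under its centre.
- staples: Bystander, to be left alone: small carton of staples, 41x74x27 mm; origin under its centre.
Things that resemble listed ones, but are neither listed nor needed, are in the scene too. Of the things that look like the stand, the larger one is meant. Leave any green look-alike of the clip alone.

How it is judged:
On the way, in this order (a step that is already met when the one before it is completed fails the run):
1. the lever is down and the stop clamps the board, the clip still on its fin (value of joint cam_lever above 1.15 rad and value of joint stop_pad above 0.0015 m and distance of clip from where it was at the start of the episode below 0.012 m), for 0.2 s.
2. the clip is squeezed open in the fingers and lifted off the fin (value of joint clip_leaf_a above 0.24 rad and contact force between clip and the fingers above 2 N and height (world z) of clip above 0.095 m), for 0.2 s.
At the end, for the whole second after the job is handed in: Lever joint over 1.15, stop tip compressed 1.5 mm or more; board in its slot, under 0.12 rad off upright; clip held over 2 N, joint over 0.24, a nose on each side 6 mm or more below the top edge, within 25 mm of its middle and 0.3 rad, still, board untouched (under 0.2 N) (value of joint cam_lever above 1.15 rad and value of joint stop_pad above 0.0015 m and angle between board's own z axis and vertical below 0.12 rad and z of board in the frame of stand between 0.009 and 0.016 m and value of joint clip_leaf_a above 0.24 rad and contact force between clip and the fingers above 2 N and z of each of nose_a, nose_b in the frame of board_top below -0.006 m and ((x of nose_a in the frame of board_top above 0.004 m and x of nose_b in the frame of board_top below -0.004 m) or (x of nose_b in the frame of board_top above 0.004 m and x of nose_a in the frame of board_top below -0.004 m)) and z of clip in the frame of board_top above 0.005 m and y of clip in the frame of board_top between -0.025 and 0.025 m and angle between the y axis of clip and the y axis of board, either way round below 0.3 rad and contact force between clip and board below 0.2 N and linear speed of clip below 0.03 m/s); the arm keeps its last pose, push and grip.
It fails at once if a bystander was pushed more than 20 mm (distance of any of tape_roll, small_box, rubber, staples from where it was at the start of the episode above 0.02 m).
It also fails if it takes over 51 s, if anything falls off the work surface, if the arm or the gripper's body presses on something with over 40 N, if the wrist force passes 120 N, or if a joint passes its speed limit or range.

## Working session

There is one attempt and no reset: what is moved stays moved. The work goes in short steps, Python scripts to look and compute and a tool call to move; the robot and the scene stay as the last step left them, time stands still between calls to the robot, and variables do not carry over. Pictures are saved under pics/ and viewed, at most 13 in all, crops included, and the job is handed in when it is done.

Besides the shell and the picture viewer there is one more tool, called after "Request:" as name(argument=value, ...), one argument or row to a line, values as JSON. drive_tool: Moves the arm, as the interface text tells. Its arguments: {"type":"object","properties":{"rows":{"type":"array","items":{"type":"array"}},"jaw":{"type":"number"},"grip_force":{"type":"number"}},"required":["rows"]}

```bash
mkdir -p pics
cat > h.py <<'E'
import numpy as np, cv2
from station import ctrl, vision
def get(n):
    d=vision.get_image(n); d['f']=d['image'].shape[0]/2/np.tan(np.radians(d['vertical_fov'])/2); return d
def ray(d,u,v):
    R=np.array(d['R']);t=np.array(d['t']);c=-R.T@t
    return c,R.T@np.array([(u-d['cx'])/d['f'],(v-d['cy'])/d['f'],1])
def onz(d,u,v,z):
    c,r=ray(d,u,v); return c+r*(z-c[2])/r[2]
def tri(*obs):
    A=np.zeros((3,3));b=np.zeros(3)
    for d,u,v in obs:
        c,r=ray(d,u,v);r/=np.linalg.norm(r);P=np.eye(3)-np.outer(r,r);A+=P;b+=P@c
    return np.linalg.solve(A,b)
def proj(d,X):
    p=np.array(d['R'])@X+np.array(d['t']);return d['f']*p[0]/p[2]+d['cx'],d['f']*p[1]/p[2]+d['cy']
E
python3 - <<'E'
from h import *
import pickle
D={n:get(n) for n in('scene','top','wrist')}
pickle.dump(D,open('d0.pkl','wb'))
for n in D:
    print(n,D[n]['f'],-np.array(D[n]['R']).T@D[n]['t'],np.round(D[n]['R'],2).tolist())
cv2.imwrite('pics/scene0.png',cv2.resize(D['scene']['image'],(800,600),interpolation=cv2.INTER_CUBIC))
cv2.imwrite('pics/top0.png',cv2.resize(D['top']['image'],(800,600),interpolation=cv2.INTER_CUBIC))
o=ctrl.get_obs();print(o,ctrl.finger_overhang)
E
```

```text
scene 377.72297226236293 [0.12851187 0.91964805 0.66615088] [[-0.88, -0.47, -0.01], [-0.28, 0.53, -0.8], [0.38, -0.7, -0.6]]
top 406.7034098765783 [0.47376729 0.21930889 1.01571202] [[0.0, -1.0, -0.01], [-1.0, -0.0, -0.03], [0.03, 0.01, -1.0]]
wrist 319.72148176138893 [ 0.23300999 -0.58510672  0.37228703] [[0.26, -0.97, -0.0], [-0.93, -0.25, 0.28], [-0.27, -0.07, -0.96]]
{'t': 0.15, 'q': array([-1.42499806e+00,  5.31936269e-02,  1.61395427e+00,  1.49424152e-05,
        1.47603132e+00, -1.19006009e-01]), 'dq': array([ 0.0015382 , -0.00138523, -0.00317002,  0.00132553,  0.00053113,
        0.00150398]), 'effort': array([ 7.64671995e-05, -3.94237733e+01, -3.70723164e+01, -5.17662193e-05,
        4.65743331e-03,  1.01750092e-05]), 'tool_pos': array([ 0.16352094, -0.60284673,  0.30296708]), 'tool_rot': array([-3.11252385e+00, -4.14527679e-01,  1.00168846e-05]), 'contact_force': array([ 0.47149284, -0.01010528,  0.28385352]), 'wrist_torque': array([0.02918123, 0.06436719, 0.09213316]), 'grip_force': 0.0, 'opening': 0.08550479349623827} 0.0726
```

View pics/scene0.png

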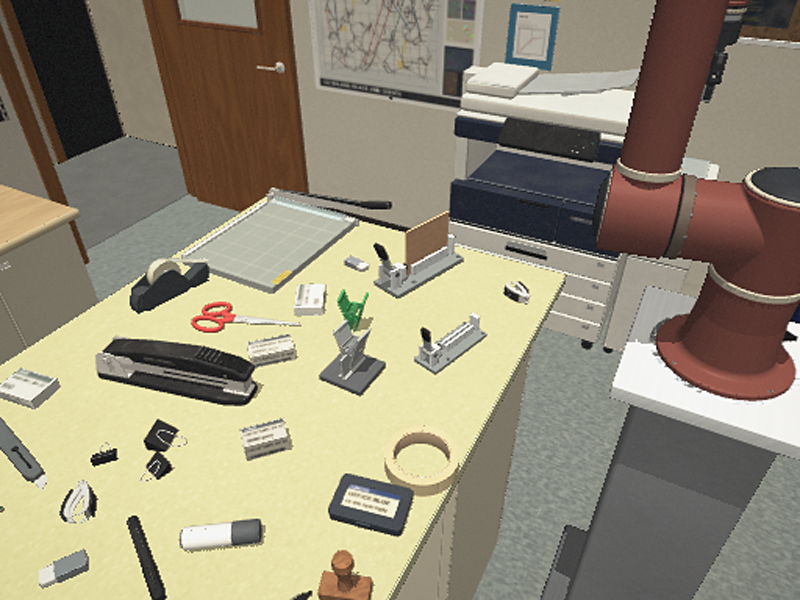

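View pics/top0.png

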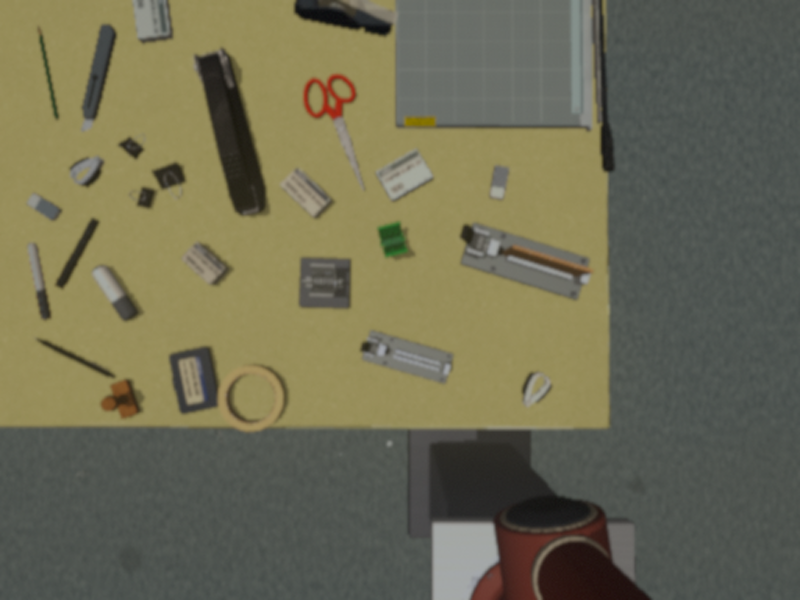

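Candidates in scene view:
- **Stand:** the large one with the brown board at (420,260) and a small one without a board at (450,342). The larger one is meant.
- **Clip:** the grey one on the dark holder at (350,350) and the green one at (352,308), which is the look-alike. The grey one is meant.

I'll confirm both in one enlarged crop.

Run:
```python
from h import *
import pickle
D=pickle.load(open('d0.pkl','rb'))
def c(n,x0,y0,s,w=100,h=75): return cv2.resize(D[n]['image'][y0:y0+h,x0:x0+w],(400,300),interpolation=cv2.INTER_CUBIC)
a=np.hstack([c('top',285,130,4),c('scene',225,125,4)])
b=np.hstack([c('top',170,140,4),c('scene',180,182,4)])
cv2.imwrite('pics/crop0.png',np.vstack([a,b]))
```

```text
(no output)
```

View pics/crop0.png

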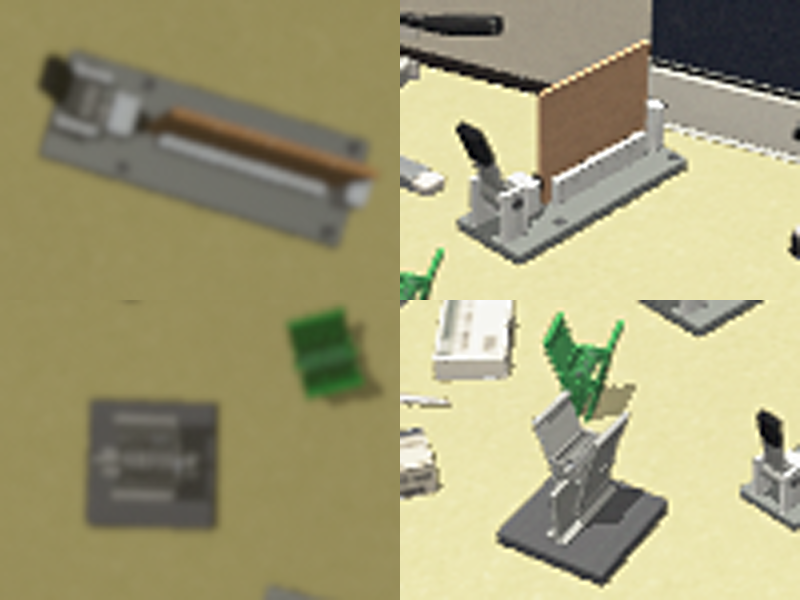

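The crop confirms both. The top row shows the big stand with the brown board and black-gripped lever: top crop foot corners (75,48), (40,155), (335,245), (370,148), scene crop board top corners (541,92) and (648,42). The bottom row shows the grey clip on the dark foot, corners (90,400) to (218,527), handles up, with the green look-alike about 60 mm away.

Run:
```python
from h import *
import pickle
D=pickle.load(open('d0.pkl','rb'));T=D['top'];S=D['scene']
ft=lambda x,y:onz(T,285+x/4,130+y/4,.012)[:2]
fc=np.array([ft(*p) for p in[(75,48),(40,155),(335,245),(370,148)]]);print('foot',fc.round(4).tolist(),fc.mean(0), [np.linalg.norm(fc[i]-fc[i-1]).round(3) for i in range(4)])
yd=(fc[0]+fc[1]-fc[2]-fc[3]);print('yaw of stand y',np.degrees(np.arctan2(yd[1],yd[0])))
fs=[onz(S,225+(x-400)/4,125+y/4,.012) for x,y in[(458,222),(520,258),(688,158)]];print('scene foot',np.round(fs,4).tolist())
bt=[onz(S,225+(x-400)/4,125+y/4,.112) for x,y in[(541,92),(648,42)]];print('board top',np.round(bt,4).tolist(),np.mean(bt,0),np.linalg.norm(bt[0]-bt[1]))
btt=[onz(T,285+x/4,130+y/4,.112) for x,y in[(168,116),(372,172)]];print('board top T',np.round(btt,4).tolist(),np.mean(btt,0),np.linalg.norm(btt[0]-btt[1]))
print('lever tip',tri((S,225+65/4,125+128/4),(T,285+55/4,130+73/4)))
hc=np.array([onz(T,170+x/4,140+(y-300)/4,.012)[:2] for x,y in[(90,400),(218,402),(218,527),(88,527)]]);print('holder',hc.round(4).tolist(),hc.mean(0))
hs=[onz(S,180+(x-400)/4,182+(y-300)/4,.012) for x,y in[(500,535),(603,580),(667,508)]];print('hs',np.round(hs,4).tolist())
```

```text
foot [[0.6223, 0.0917], [0.5559, 0.1135], [0.5005, -0.068], [0.5604, -0.09]] [0.55978569 0.01180319] [np.float64(0.192), np.float64(0.07), np.float64(0.19), np.float64(0.064)]
yaw of stand y 72.11028450775606
scene foot [[0.6169, 0.1018, 0.012], [0.5531, 0.1212, 0.012], [0.4973, -0.0645, 0.012]]
board top [[0.5721, 0.052, 0.112], [0.5342, -0.0558, 0.112]] [ 0.553168   -0.00188244  0.112     ] 0.11420740582792158
board top T [[0.5695, 0.0528, 0.112], [0.5384, -0.0602, 0.112]] [ 0.55398438 -0.00367344  0.112     ] 0.11721056895129135
lever tip [0.59650419 0.11655064 0.1086205 ]
holder [[0.565, 0.3671], [0.5638, 0.2878], [0.4865, 0.2875], [0.4864, 0.3679]] [0.52540952 0.32756563]
hs [[0.5613, 0.3722, 0.012], [0.4844, 0.3757, 0.012], [0.4811, 0.3018, 0.012]]
```

Request:
drive_tool(
  rows=[
    [[0, 0, 0], -0.142],
    [[0, 0, 0], -0.142],
    [[0, 0, 0], -0.142],
    [[0, 0, 0], -0.142],
    [[0, 0, 0], -0.142],
    [[0, 0, 0], -0.142],
    [[0, 0, 0], -0.142],
  ],
  jaw=1,
  grip_force=30,
)

```text
t: 0.85
tool_pos: [0.1635, -0.603, 0.3034]
tool_rot: [-2.534, -1.856, -0.001]
contact_force: [-0.0, 0.3, -0.9]
opening: 0.0004
grip_force: 0.0
```

```bash
cat >> h.py <<'E'
from scipy.spatial.transform import Rotation as Ro
def go(target):
    o=ctrl.get_obs();R=Ro.from_rotvec(o['tool_rot']).as_matrix()
    print('tcp',o['tool_pos'].round(4),'yawx',np.degrees(np.arctan2(R[1,0],R[0,0])).round(2),'shift',(R.T@(np.array(target)-o['tool_pos'])).round(4),'F',o['contact_force'].round(2),'t',o['t'],'op',o['opening'],o['grip_force'])
E
python3 -c "
from h import *
go([.573,.05,.27])"
```

```text
tcp [ 0.1635 -0.603   0.3034] yawx 72.46 shift [0.746  0.1936 0.0339] F [-0.05  0.3  -0.86] t 0.85 op 0.0003648970493973271 0.0
```

Request:
drive_tool(
  rows=[
    [[0.037, 0.0097, 0.0015], 0],
    [[0.037, 0.0097, 0.0015], 0],
    [[0.037, 0.0097, 0.0015], 0],
    [[0.037, 0.0097, 0.0015], 0],
    [[0.037, 0.0097, 0.0015], 0],
    [[0.037, 0.0097, 0.0015], 0],
    [[0.037, 0.0097, 0.0015], 0],
    [[0.037, 0.0097, 0.0015], 0],
    [[0.037, 0.0097, 0.0015], 0],
    [[0.037, 0.0097, 0.0015], 0],
  ],
)

```text
t: 1.85
tool_pos: [0.3699, -0.2793, 0.2886]
tool_rot: [-2.54, -1.849, -0.0]
contact_force: [-0.4, 0.1, 0.2]
opening: 0.0
grip_force: 0.0
```

Request:
drive_tool(
  rows=[
    [[0.037, 0.0097, 0.0015], 0],
    [[0.037, 0.0097, 0.0015], 0],
    [[0.037, 0.0097, 0.0015], 0],
    [[0.037, 0.0097, 0.0015], 0],
    [[0.037, 0.0097, 0.0015], 0],
    [[0.037, 0.0097, 0.0015], 0],
    [[0.037, 0.0097, 0.0015], 0],
    [[0.037, 0.0097, 0.0015], 0],
    [[0.037, 0.0097, 0.0015], 0],
    [[0.037, 0.0097, 0.0015], 0],
  ],
)

```text
t: 2.85
tool_pos: [0.5758, 0.0431, 0.2735]
tool_rot: [-2.539, -1.85, 0.001]
contact_force: [0.7, -0.4, 0.0]
opening: -0.0
grip_force: 0.0
```

Run:
```python
from h import *
import pickle
go([.579,.0675,.171])
W=get('wrist');pickle.dump(W,open('w1.pkl','wb'))
print(-np.array(W['R']).T@W['t'])
for n,s in[('board',(.5535,-.003,.112)),('tip',(.5965,.1166,.1086))]:print(n,np.round(proj(W,np.array(s)),1)*800/512)
cv2.imwrite('pics/w1.png',cv2.resize(W['image'],(800,600),interpolation=cv2.INTER_CUBIC))
```

```text
tcp [0.5758 0.0431 0.2735] yawx 72.14 shift [ 0.0242 -0.0044  0.1025] F [ 0.66 -0.37  0.01] t 2.85 op -1.57520146756801e-05 0.0
[0.59829573 0.11021859 0.34294618]
board [378.125   398.28125]
tip [385.15625 138.125  ]
```

View pics/w1.png

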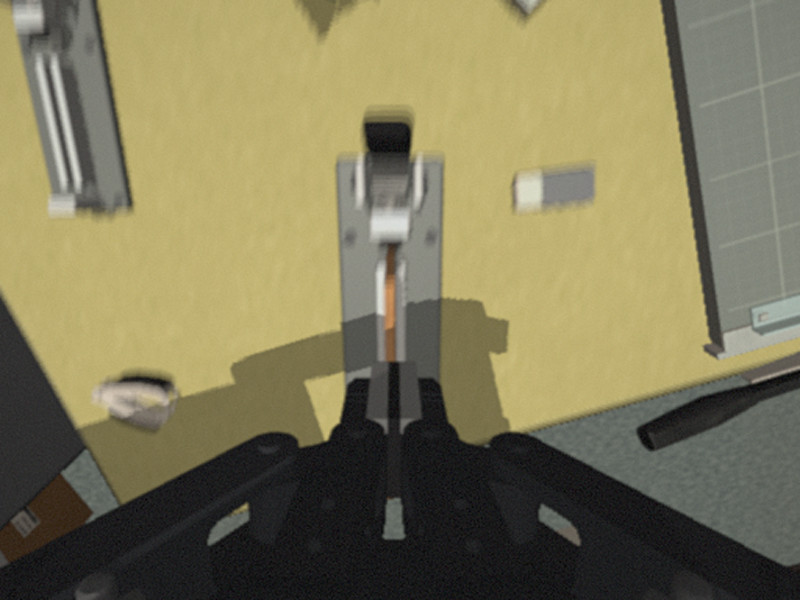

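Run:
```python
from h import *
import pickle
W=pickle.load(open('w1.pkl','rb'))
k=512/800
O=np.array([.552,-.008]);yd=np.array([np.cos(np.radians(72.14)),np.sin(np.radians(72.14))]);xd=np.array([yd[1],-yd[0]])
for n,u,v,z in[('board end top',391,275,.112),('board',391,360,.112),('grip end top edge outer',388,108,.113),('inner end edge',388,120,.115),('foot L',336,158,.012),('foot R',444,158,.012),('cheekL outer',356,158,.056),('cheekR',425,158,.056)]:
    p=onz(W,u*k,v*k,z)[:2];print(n,p.round(4),'stand',((p-O)@xd).round(4),((p-O)@yd).round(4))
```

```text
board end top [0.5798 0.0567] stand 0.0066 0.0701
board [0.5663 0.0151] stand 0.0066 0.0264
grip end top edge outer [0.6015 0.1279] stand 0.0055 0.1445
inner end edge [0.6    0.1231] stand 0.0055 0.1395
foot L [0.5621 0.1174] stand -0.0288 0.1224
foot R [0.6277 0.0962] stand 0.0401 0.1224
cheekL outer [0.5774 0.113 ] stand -0.0129 0.123
cheekR [0.6138 0.1013] stand 0.0253 0.123
```

The wrist view shows the board edge at column 391, the lever at column 388 and the grip end at rows 108–155, all in line with the closed fingers (394). I'll go down between the board end and the lever.

Request:
drive_tool(
  rows=[
    [[0.036, 0, 0], 0],
    [[0, 0, 0.035], 0],
    [[0, 0, 0.035], 0],
    [[0, 0, 0.0325], 0],
    [[0, 0, 0], 0],
  ],
)

```text
t: 3.4
tool_pos: [0.5827, 0.0758, 0.1652]
tool_rot: [-2.534, -1.846, 0.015]
contact_force: [-1.1, -0.3, -0.2]
opening: -0.0
grip_force: 0.0
```

Run:
```python
from h import *
go([.5859,.0778,.171])
S=get('scene')
cv2.imwrite('pics/s2.png',cv2.resize(S['image'][90:200,200:347],(800,600),interpolation=cv2.INTER_CUBIC))
```

```text
tcp [0.5827 0.0758 0.1652] yawx 72.14 shift [ 0.0028  0.0024 -0.0059] F [-1.14 -0.27 -0.23] t 3.4 op -2.0885747467020815e-05 0.0
```

View pics/s2.png

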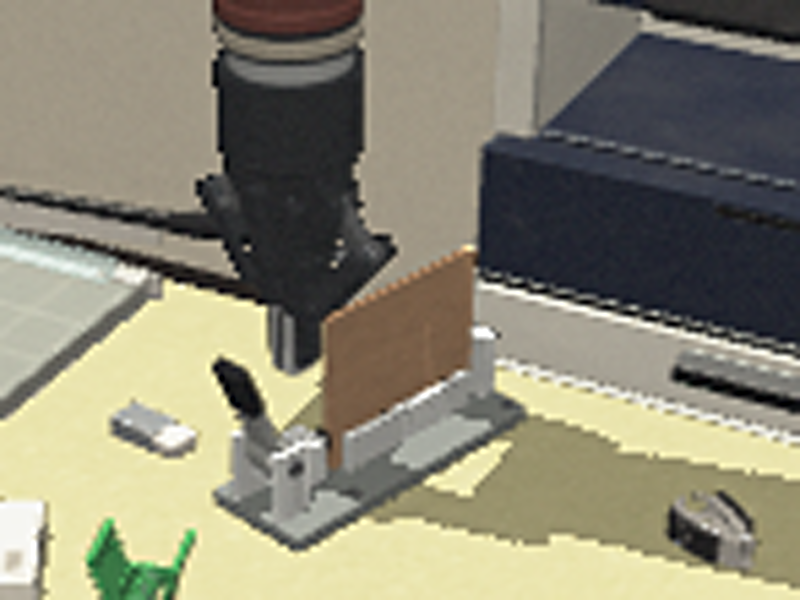

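The fingers are in the gap between the board end and the lever with no contact. I'll push along the lever's arc.

Request:
drive_tool(
  rows=[
    [[0, 0, -0.006], 0],
    [[0.012, 0, 0], 0],
    [[0.012, 0, 0], 0],
    [[0.007, 0, 0.002], 0],
    [[0.007, 0, 0.002], 0],
    [[0.007, 0, 0.0025], 0],
    [[0.0056, 0, 0.0045], 0],
    [[0.0056, 0, 0.0048], 0],
    [[0.0056, 0, 0.0049], 0],
    [[0, 0, 0], 0],
  ],
)

```text
t: 4.45
tool_pos: [0.6048, 0.1352, 0.1552]
tool_rot: [-2.538, -1.849, 0.003]
contact_force: [0.9, 0.6, 0.8]
opening: 0.0001
grip_force: 0.0
```

Request:
drive_tool(
  rows=[
    [[0.004, 0, 0.007], 0],
    [[0.004, 0, 0.0073], 0],
    [[0.002, 0, 0.006], 0],
    [[0.001, 0, 0.005], 0],
    [[0, 0, 0.002], 0],
    [[0, 0, 0], 0],
    [[0, 0, 0], 0],
  ],
)

```text
t: 5.15
tool_pos: [0.6086, 0.1449, 0.1291]
tool_rot: [-2.54, -1.849, 0.001]
contact_force: [-0.0, 0.3, -0.5]
opening: 0.0001
grip_force: 0.0
```

Run:
```python
from h import *
go([.6071,.1447,.122])
```

```text
tcp [0.6086 0.1449 0.1291] yawx 72.12 shift [-0.0007 -0.0013  0.0071] F [-0.02  0.3  -0.47] t 5.15 op 7.609024636496158e-05 0.0
```

Request:
drive_tool(
  rows=[
    [[0, 0, 0.002], 0],
    [[0, 0, 0.002], 0],
    [[0, 0, 0.002], 0],
    [[0, 0, 0.0015], 0],
    [[0, 0, 0], 0],
    [[0, 0, 0], 0],
  ],
)

```text
t: 5.75
tool_pos: [0.6091, 0.1454, 0.1235]
tool_rot: [-2.539, -1.849, -0.001]
contact_force: [-3.9, 2.3, 8.7]
opening: -0.0001
grip_force: 4.4
```

Run:
```python
from h import *
go([.6071,.1447,.122])
S=get('scene');T=get('top')
a=cv2.resize(S['image'][110:200,200:320],(400,300),interpolation=cv2.INTER_CUBIC)
b=cv2.resize(T['image'][115:205,275:395],(400,300),interpolation=cv2.INTER_CUBIC)
cv2.imwrite('pics/s3.png',np.hstack([a,b]))
```

```text
tcp [0.6091 0.1454 0.1235] yawx 72.13 shift [-0.0013 -0.0017  0.0015] F [-3.93  2.26  8.66] t 5.75 op -6.207581554125252e-05 4.38875671941787
```

View pics/s3.png

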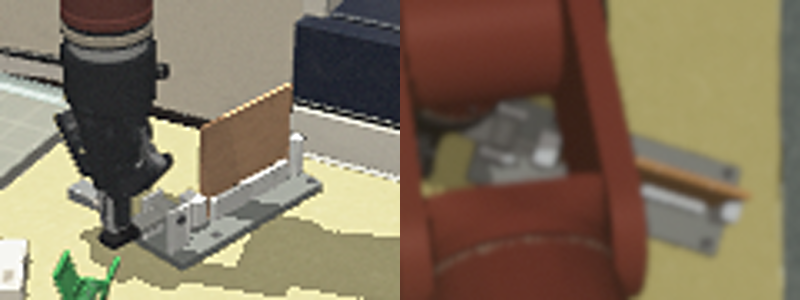

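The lever lies flat under the fingers with about 9 N end-stop reaction, and the board is upright. Next I rise and move to look at the clip.

Request:
drive_tool(
  rows=[
    [[0, 0, -0.039], 0],
    [[0, 0, -0.039], 0],
    [[0, 0, -0.039], 0],
    [[0, 0, -0.04], 0],
    [[0.03, -0.04, 0], 0],
    [[0.03, -0.04, 0], 0],
    [[0.03, -0.04, 0], -0.1],
    [[0, 0, 0], -0.1],
    [[0, 0, 0], -0.11],
    [[0, 0, 0], 0],
  ],
  jaw=0.15,
)

```text
t: 6.85
tool_pos: [0.5217, 0.2678, 0.2784]
tool_rot: [2.223, 2.22, -0.001]
contact_force: [-0.8, 0.6, 0.9]
opening: 0.0725
grip_force: 0.0
```

Run:
```python
from h import *
import pickle
go([.523,.33,.28])
W=get('wrist');T=get('top');pickle.dump((W,T),open('w4.pkl','wb'))
cv2.imwrite('pics/w4.png',cv2.resize(W['image'],(800,600),interpolation=cv2.INTER_CUBIC))
```

```text
tcp [0.5217 0.2678 0.2784] yawx 89.93 shift [ 0.0622  0.0012 -0.0016] F [-0.82  0.6   0.93] t 6.85 op 0.07248767414342303 0.0
```

View pics/w4.png

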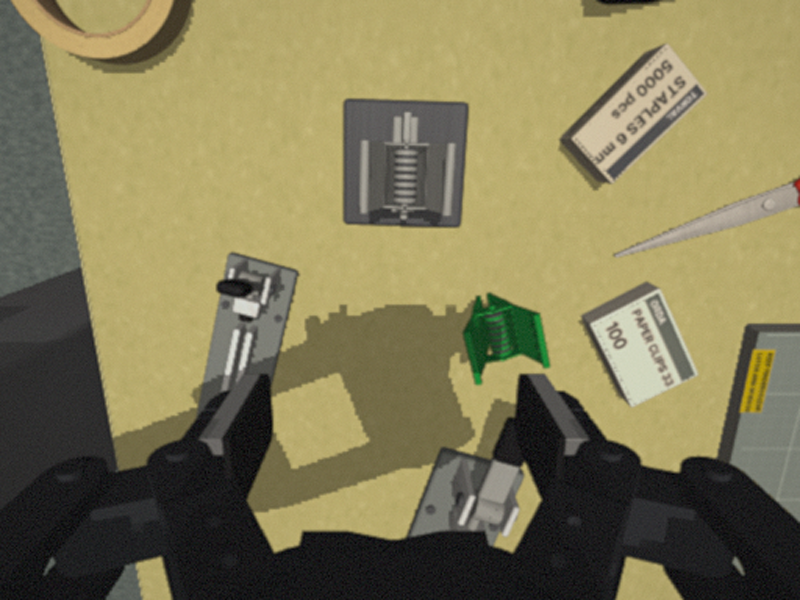

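The wrist view shows the grey clip: its handle ends are at columns 364 and 450, rows 140–215, and the coil is centred at (405,178). The foot corners are (345,100), (468,102), (461,226) and (344,224).

Run:
```python
from h import *
import pickle
W,T=pickle.load(open('w4.pkl','rb'));k=.64
f=np.array([onz(W,u*k,v*k,.012)[:2] for u,v in[(345,100),(468,102),(461,226),(344,224)]]);print('foot',f.round(4).tolist(),f.mean(0).round(4))
hl=np.array([onz(W,u*k,v*k,.094) for u,v in[(359,141),(359,214),(455,143),(455,213)]]);print('handles',hl.round(4).tolist(),hl.mean(0))
c=np.array([onz(W,u*k,v*k,.073) for u,v in[(405,145),(404,212)]]);print('coil top',c.round(4).tolist(),c.mean(0))
o=ctrl.get_obs();Ts=o['tool_pos'];print('proj centre of TCP axis at z=.2:',np.array(proj(W,np.r_[Ts[:2],.21]))/k)
# top view: same points for cross-check
print('top proj of handles centre', proj(T,hl.mean(0)))
```

```text
foot [[0.492, 0.369], [0.5693, 0.3677], [0.5677, 0.2897], [0.4891, 0.2912]] [0.5295 0.3294]
handles [[0.5057, 0.3429, 0.094], [0.5049, 0.3078, 0.094], [0.5523, 0.3419, 0.094], [0.5534, 0.3082, 0.094]] [0.52907338 0.32519301 0.094     ]
coil top [[0.5285, 0.3412, 0.073], [0.5281, 0.3063, 0.073]] [0.52828227 0.3237571  0.073     ]
proj centre of TCP axis at z=.2: [393.06999006 393.75039148]
top proj of handles centre (np.float64(205.5385939871884), np.float64(177.51134214683458))
```

Handle span is 47–48 mm and length 35 mm at z = 0.094, which matches the given sizes. The clip centre is (0.5287, 0.3245) with origin z about 0.066. I'll go over it and down.

Request:
drive_tool(
  rows=[
    [[0.028, 0.0035, 0], 0],
    [[0.0285, 0.0035, 0], 0],
    [[0, 0, 0.035], 0],
    [[0, 0, 0.035], 0],
    [[0, 0, 0.015], 0],
    [[0, 0, 0], 0],
    [[0, 0, 0], 0],
  ],
  jaw=0,
)

```text
t: 7.65
tool_pos: [0.5299, 0.3239, 0.1949]
tool_rot: [2.225, 2.218, 0.001]
contact_force: [0.4, 1.1, 0.4]
opening: 0.0855
grip_force: 0.0
```

Run:
```python
from h import *
go([.5287,.3245,.141])
W=get('wrist');S=get('scene')
a=cv2.resize(W['image'],(400,300),interpolation=cv2.INTER_AREA)
b=cv2.resize(S['image'][140:260,150:310],(400,300),interpolation=cv2.INTER_CUBIC)
cv2.imwrite('pics/w5.png',np.hstack([a,b]))
```

```text
tcp [0.5299 0.3239 0.1949] yawx 89.82 shift [ 0.0006 -0.0013  0.0539] F [0.41 1.05 0.43] t 7.65 op 0.08547188321008697 0.0
```

View pics/w5.png

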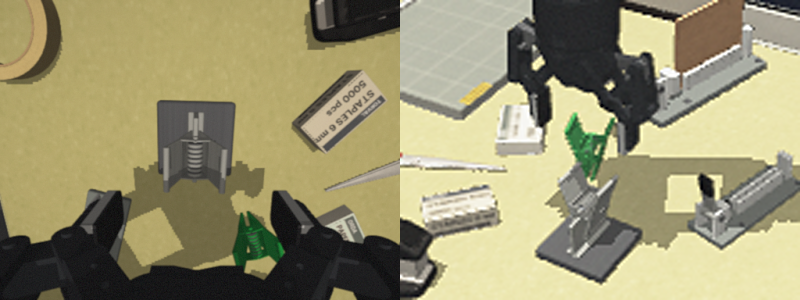

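Run:
```python
from h import *
W=get('wrist');p=ctrl.get_obs()['tool_pos']
for z in(.094,.066):print(z,np.array(proj(W,np.r_[p[:2],z]))*400/512)
for u,v in[(163,155),(163,190),(226,150),(226,188)]:print(onz(W,u*1.28,v*1.28,.094).round(4))
```

```text
0.094 [195.3953422  175.05528784]
0.066 [195.42928919 162.48250923]
[0.5072 0.3401 0.094 ]
[0.5061 0.3124 0.094 ]
[0.5526 0.3436 0.094 ]
[0.5535 0.3138 0.094 ]
```

Request:
drive_tool(
  rows=[
    [[0.001, 0, 0.018], 0],
    [[0, 0, 0.018], 0],
    [[0, 0, 0.018], 0],
    [[0, 0, 0], 0],
    [[0, 0, 0], 0],
  ],
)

```text
t: 8.3
tool_pos: [0.5298, 0.3252, 0.1411]
tool_rot: [2.224, 2.219, 0.002]
contact_force: [0.3, 0.2, 1.1]
opening: 0.0855
grip_force: 0.0
```

Request:
drive_tool(
  rows=[
    [[0, 0, 0], 0],
    [[0, 0, 0], 0],
    [[0, 0, 0], 0],
    [[0, 0, 0], 0],
    [[0, 0, 0], 0],
    [[0, 0, 0], 0],
    [[0, 0, 0], 0],
    [[0, 0, 0], 0],
  ],
  jaw=1,
  grip_force=30,
)

```text
t: 9.1
tool_pos: [0.5328, 0.3266, 0.1459]
tool_rot: [2.221, 2.217, 0.016]
contact_force: [0.8, 0.3, 11.8]
opening: 0.0249
grip_force: 32.9
```

Run:
```python
from h import *
import pickle
go([.5287,.3245,.141])
W=get('wrist')
cv2.imwrite('pics/w6.png',cv2.resize(W['image'],(800,600),interpolation=cv2.INTER_CUBIC)[100:500,200:600])
```

```text
tcp [0.5328 0.3266 0.1459] yawx 89.88 shift [-0.0022 -0.0041  0.0048] F [ 0.78  0.33 11.78] t 9.1 op 0.024902687566070635 32.9277903016191
```

View pics/w6.png

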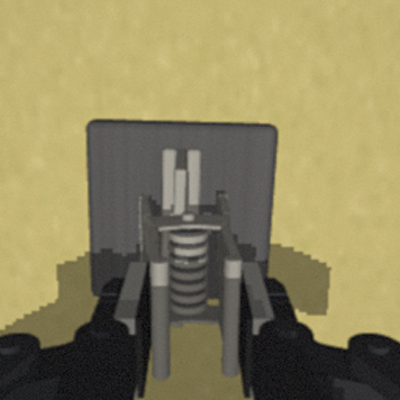

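The handles are squeezed parallel between the pads (opening 24.9 mm, grip 33 N). Now I lift.

Request:
drive_tool(
  rows=[
    [[0, 0, -0.01], 0],
    [[0, 0, -0.015], 0],
    [[0, 0, -0.02], 0],
    [[0, 0, -0.02], 0],
    [[0, 0, -0.025], 0],
    [[0, 0, -0.025], 0],
    [[0, 0, -0.02], 0],
    [[0, 0, 0], 0],
    [[0, 0, 0], 0],
  ],
)

```text
t: 10.05
tool_pos: [0.5291, 0.325, 0.2749]
tool_rot: [2.224, 2.219, 0.0]
contact_force: [0.1, -0.3, -0.7]
opening: 0.0247
grip_force: 30.5
```

Run:
```python
from h import *
import pickle
go([.535,-.05,.28])
W=get('wrist');S=get('scene');pickle.dump((W,S),open('w7.pkl','wb'))
a=cv2.resize(W['image'],(533,400),interpolation=cv2.INTER_CUBIC)[:,130:430]
p=proj(S,ctrl.get_obs()['tool_pos']-[0,0,.08]);x,y=int(p[0]),int(p[1]);print(p)
b=cv2.resize(S['image'][y-40:y+40,x-40:x+40],(400,400),interpolation=cv2.INTER_CUBIC)
cv2.imwrite('pics/w7.png',np.hstack([a,b]))
```

```text
tcp [0.5291 0.325  0.2749] yawx 89.88 shift [-0.375   0.0067 -0.0051] F [ 0.13 -0.27 -0.68] t 10.05 op 0.02470509503686403 30.547224040492438
(np.float64(222.33799613555612), np.float64(174.30044368206873))
```

View pics/w7.png

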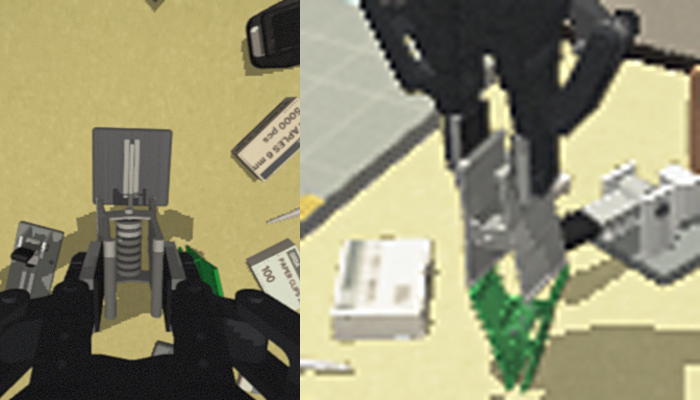

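The clip is held gaping (opening 24.7 mm) and the fin is empty. I'll carry it over the board and turn back.

Request:
drive_tool(
  rows=[
    [[-0.035, 0.003, 0], 0],
    [[-0.037, 0.003, 0], 0],
    [[-0.037, 0.003, 0], 0],
    [[-0.037, 0.003, 0], 0],
    [[-0.037, 0.003, 0], 0],
    [[-0.037, 0.003, 0], 0],
    [[-0.037, 0.003, 0], 0],
    [[-0.037, 0.003, 0], 0],
    [[-0.035, 0.003, 0], 0],
    [[0, 0, 0], 0.1],
  ],
)

```text
t: 11.15
tool_pos: [0.555, -0.0075, 0.2729]
tool_rot: [-2.338, -2.096, 0.005]
contact_force: [-0.0, 1.6, -0.8]
opening: 0.025
grip_force: 30.6
```

Request:
drive_tool(
  rows=[
    [[0, 0, 0], 0.1],
    [[0, 0, 0], 0.11],
    [[0, 0, 0.02], 0],
    [[0, 0, 0.01], 0],
    [[0, 0, 0], 0],
    [[0, 0, 0], 0],
  ],
)

```text
t: 11.75
tool_pos: [0.5552, -0.0039, 0.244]
tool_rot: [-2.538, -1.849, 0.002]
contact_force: [0.7, 0.1, -0.8]
opening: 0.0247
grip_force: 30.6
```

Run:
```python
from h import *
import pickle
go([.556,-.004,.245])
W=get('wrist');S=get('scene');T=get('top');pickle.dump((W,S,T),open('w8.pkl','wb'))
a=cv2.resize(W['image'],(800,600),interpolation=cv2.INTER_CUBIC)[150:550,180:600]
b=cv2.resize(S['image'][85:185,230:325],(380,400),interpolation=cv2.INTER_CUBIC)
cv2.imwrite('pics/w8.png',np.hstack([a,b]))
p=ctrl.get_obs()['tool_pos']
for z in(.112,.14,.165):
  q=np.array(proj(W,np.r_[p[:2],z]))*800/512-[180,150];s=np.array(proj(S,np.r_[p[:2],z]));print(z,q.round(1),((s-[230,85])*4+[420,0]).round(1))
```

```text
tcp [ 0.5552 -0.0039  0.244 ] yawx 72.13 shift [ 0.0002  0.0008 -0.001 ] F [ 0.69  0.12 -0.77] t 11.75 op 0.0246609173546137 30.571334630367346
0.112 [213.8 173.5] [593.8 224.3]
0.14 [213.8 198.4] [594.8 191. ]
0.165 [213.7 227.5] [595.8 160.4]
```

View pics/w8.png

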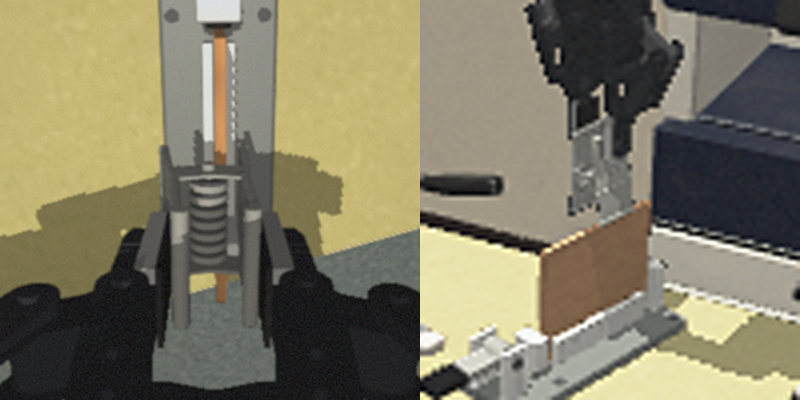

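The board edge (orange) is at crop column 221, against 214 for the tool axis and about 208 for the clip's coil and jaws. A sideways shift of about 5 mm is needed. I'll check the nose height and the middle of the board.

Run:
```python
from h import *
import pickle
W,S,T=pickle.load(open('w8.pkl','rb'));o=ctrl.get_obs();p=o['tool_pos'];R=Ro.from_rotvec(o['tool_rot']).as_matrix()
for u,v in[(221,30),(221,300)]:
  X=onz(W,(u+180)*.64,(v+150)*.64,.112);print('board end rel tool',(R.T@(X-p)).round(4),X.round(4))
for d in(.110,.116,.122):
  for a in(-.018,.018):
    for b in(-.0155,.0105):
      X=p+R@[a,b,d];s=(np.array(proj(S,X))-[230,85])*4+[420,0];w=np.array(proj(W,X))/.64-[180,150];print(d,a,b,'scene',s.round(0),'wrist',w.round(0))
X=p+R@[0,-.002,.078-.007];print('coiltop ends wrist',[(np.array(proj(W,p+R@[a,-.002,.071]))/.64-[180,150]).round(0) for a in(-.018,.018)])
print('handle top ends',[(np.array(proj(W,p+R@[a,b,.044]))/.64-[180,150]).round(0) for a in(-.018,.018) for b in(-.013,.013)])
```

```text
board end rel tool [0.0597 0.0027 0.1337] [0.577  0.0519 0.112 ]
board end rel tool [-0.0618  0.0031  0.1337] [ 0.5402 -0.0639  0.112 ]
0.11 -0.018 -0.0155 scene [626. 195.] wrist [175. 237.]
0.11 -0.018 0.0105 scene [601. 184.] wrist [241. 237.]
0.11 0.018 -0.0155 scene [593. 211.] wrist [172. 149.]
0.11 0.018 0.0105 scene [568. 199.] wrist [242. 149.]
0.116 -0.018 -0.0155 scene [626. 202.] wrist [176. 230.]
0.116 -0.018 0.0105 scene [601. 191.] wrist [240. 230.]
0.116 0.018 -0.0155 scene [593. 218.] wrist [174. 144.]
0.116 0.018 0.0105 scene [568. 207.] wrist [242. 144.]
0.122 -0.018 -0.0155 scene [625. 209.] wrist [177. 224.]
0.122 -0.018 0.0105 scene [600. 198.] wrist [240. 224.]
0.122 0.018 -0.0155 scene [592. 226.] wrist [175. 140.]
0.122 0.018 0.0105 scene [567. 214.] wrist [241. 140.]
coiltop ends wrist [array([208., 293.]), array([207., 186.])]
handle top ends [array([165., 350.]), array([263., 350.]), array([161., 225.]), array([267., 226.])]
```

The board's length checks out at 121.5 mm and its middle is 1 mm from the tool axis. I shift 5 mm sideways and go down.

Request:
drive_tool(
  rows=[
    [[0, 0.005, 0], 0],
    [[0, 0, 0], 0],
    [[0, 0, 0.006], 0],
    [[0, 0, 0.006], 0],
    [[0, 0, 0.006], 0],
    [[0, 0, 0.006], 0],
    [[0, 0, 0.006], 0],
    [[0, 0, 0], 0],
    [[0, 0, 0], 0],
    [[0, 0, 0], 0],
  ],
)

```text
t: 12.9
tool_pos: [0.5606, -0.0056, 0.2152]
tool_rot: [2.539, 1.849, 0.001]
contact_force: [0.0, 0.0, 0.6]
opening: 0.0246
grip_force: 30.6
```

Run:
```python
from h import *
go([.556,-.004,.213])
W=get('wrist');S=get('scene')
a=cv2.resize(W['image'],(1024,768),interpolation=cv2.INTER_CUBIC)[230:630,330:710]
b=cv2.resize(S['image'][105:171,255:325],(420,400),interpolation=cv2.INTER_CUBIC)
cv2.imwrite('pics/w9.png',np.hstack([a,b]))
```

```text
tcp [ 0.5606 -0.0056  0.2152] yawx 72.12 shift [ 0.0001 -0.0048  0.0022] F [0.01 0.05 0.58] t 12.9 op 0.024553596912357676 30.568199220579118
```

View pics/w9.png

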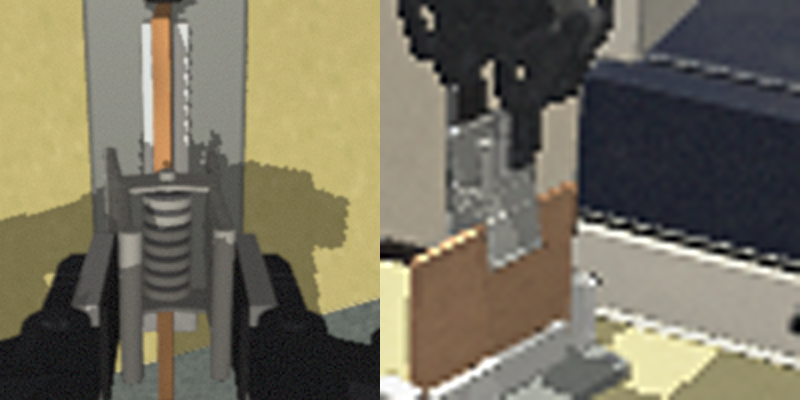

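The clip sits astride the board. In the scene view the near jaw reaches about 16 mm below the edge. In the wrist view the board edge (162) lies midway between the jaws (110 and 218), and there is no contact force. I'm handing in.

```bash
python3 -c "
from h import *
print(ctrl.finish_job())"
```

```text
the job is handed in; nothing more can be done
None
```

The job is handed in, verdict not shown: the lever is down on its end stop, and the clip is held squeezed open astride the middle of the board's top edge, jaws about 16 mm below it and no contact force measured.

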